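# Turn the dolly wheel by its spokes until the valve is at the top

### The arm

A 6-joint arm with a two-finger parallel gripper is mounted at the origin on the work surface. World frame = base frame: x ahead of the robot, y to its left, z up, the work surface at z = 0. Lengths are in mm, angles in rad, forces in N, time in s.
With the tool pointing down it reaches from about 300 to 775 mm from the base axis. Payload 14.6 kg.
Tool frame: the origin (TCP) lies at the very end of the fingers, on their centre line; the grasp point (between the pads) lies 19 mm behind it; y points along the fingers, z is the direction in which the jaws open and shut, and the axes are right-handed (so a half turn about y gives the same grasp; the last joint's range is limited). The gripper opens to 94 mm and grips with 3 to 60 N. Pads are 16 mm wide; open, the fingers measure 119 mm over their backs; the gripper's body (75 mm by 177 mm) begins 78 mm behind the grasp point.
Start: joints at [-1.289, 0.3, 1.521, -0, 1.321, -0.067], TCP at [187.966, -516.873, 182.146] pointing down, gripper open.
Joint ranges: [-3.03, 3.03], [-0.79, 2.21], [0.23, 2.52], [-1.04, 4.18], [0, 3.07], [-2.55, 2.55]. Speed limits (rad/s): [2.22, 2.22, 2.57, 3.14, 3.14, 3.14].

### API

Orientations are given as [roll, pitch, yaw] about the fixed x, y, z axes, in that order (R = Rz(yaw) Ry(pitch) Rx(roll)).
In Python, from cell import manip, imaging, ticket gives the robot as it stands.
- The arm moves only by the shell command python3 -m inch 'ROWS' [FORCE]. ROWS is JSON, a list of rows, each a list of 3 entries, a list of its own where there are three numbers: the turn, a rotation vector about the world's x, y, z in degrees, then the shift along the world's x, y, z in m, then the finger opening in m, from 0 to 0.094. In form: [[[wx, wy, wz], [tx, ty, tz], jaw], ...]. A call has exactly 10 rows; each row shifts and turns the commanded pose from where the row before left it; what a row does not reach is not made up. A row lasts 1/12 s, in which the tool goes at most 41.7 mm and 7.16 degrees, less where a joint would pass 70% of its speed; a pose out of reach is approached as far as the arm can. A call with a gripper value outside its range is refused whole. The fingers move at their own pace and stop on an object; FORCE is the grip in N (left out, the last holds). Time passes only in rows, so rows that do not move let the fingers close, or fill a call up. It gives the time, the measured TCP pose, the force and the opening at its end, in the units of the state.
- manip.read_state(): the state, without advancing time (a new reading comes with each control period).
- imaging.camera(name): name is "side" or "top"; returns a dict with "pixels" (400x640x3 uint8, red, green, blue), "depth" (400x640 float32, mm along the optical axis (not along the pixel's ray), 0 where there is no reading), "mtx" (3x3 intrinsics, pixels), "dist" ([k1, k2, p1, p2, k3] as OpenCV has them; the pictures are not rectified), "pose" (4x4, takes a point from camera to world coordinates). Camera axes: x right, y up, looking along -z (the intrinsics and any distortion apply to the point x, -y, -z); pixel columns grow to the right and rows downward; lengths in mm; the calibration is good to about 2 mm. A picture is of the moment at which its call begins.
- ticket.sign_off(): hands the job in, once; it reports no verdict.
The state is a dict: "clock": time; "joints": joint angles; "qd": joint speeds; "effort": joint torques, N m; "eef_pos": TCP position; "eef_rot": TCP orientation; "wrist_force": force on the tool from outside, world axes, zero at the start; "moment": the same for the moment, N m; "finger_gap": finger opening in mm.
Only numpy, scipy, OpenCV 4.12 (cv2) and the standard library are available. Lean on these libraries where they do the work, as an engineer would, in place of code of your own. Each camera call takes 0.05 s, during which the arm holds its last target. There are 200 camera calls.

### The job

The wheel of the glass dolly sits in the wheel stand, waiting for its tyre to be pumped up. With the fingertips, push its spokes round, a spoke at a time and either way, until the valve stem stands straight above the axle at twelve o'clock, then leave it at rest there. Push gently on the spokes without gripping them or setting the wheel spinning, do not push on the tyre (glass splinters stick in it) or on the valve, and leave everything else on the bench where it lies.

Things in the scene. Friction and masses are not known exactly. Their poses are not given: they have to be found in the camera images.
- wheel: Upright wheel of a glass-sheet dolly, facing the robot, 302 mm across over its tyre, grey nylon hub and rim. Origin: its centre, on the axle, 172 mm above the bench. x runs along the axle, away from the robot at yaw 0; z points from the axle to the valve. Its roll is its turn: 0 with the valve at the very top, growing as the top goes towards -y (clockwise seen from the robot).
- hub (a point): Centre of the hub (wheel's centre), turning with the wheel, same axes. Hub 48 mm in diameter, 84 mm long along x; axle 12 mm thick, 140 mm long; rim's inner radius 94 mm, rim 36 mm wide. The wheel turns endlessly both ways, is balanced and drags: 0.12 N m (2 N at 60 mm) plus 0.06 per rad/s; let go after a slow push it stops within about 2 degrees.
- spokes: Five straight grey spokes, fast with the wheel, same origin and axes, at 36, 108, 180, 252 and 324 degrees from the valve about x, from radius 24 to 94 mm. At the hub 17 mm wide and 74 mm deep along x (-37 to 37), at the rim 12 wide and 40 deep, at radius 60 mm x = -28 to 28. The gaps are open right through: 47 mm clear at radius 50 mm, 64 mm at 65 mm. The valve stands in the gap at 0 degrees.
- tyre: Black rubber tyre, fast with the wheel, same origin and axes: 302 mm outer diameter, 42 mm thick (x = -21 to 21 mm, widest at radius 128 mm), inner radius 107 mm.
- valve: The valve stem, fast with the wheel: 35 mm long, 9 mm thick, of brass with a 16 mm nut at its foot, standing on the inside of the rim midway between two spokes and pointing to the axle. Origin: its foot, 95 mm from the wheel's centre along the wheel's z; same axes as the wheel; its free end lies at radius 60 mm.
- stand: Dark steel wheel stand, bolted to the bench. Origin: centre of the underside of its base plate (200 mm along x, 150 mm along y, 8 mm thick); z up, x away from the robot at yaw 0. Two uprights, flat bars 20 mm wide and 6 mm thick, at x = -56 and 56 mm, carry the axle at 172 mm and end at 188 mm: one in front of the wheel and one behind, below the hub.
- spanner: Bystander, loose: steel spanner 160 mm long, 8 mm thick, 38 mm across the jaw, lying in front of the stand (robot's side). Origin: its centre, on the bench.
- pump: Bystander, loose: hand pump lying beside the stand on the robot's right, aluminium barrel 32 mm thick, 210 mm long with its 90 mm T-handle. Origin: under the middle of the barrel, on the bench.
- oil: Bystander, loose: amber bottle of cutting oil standing behind the stand to the left, 48 mm across, 115 mm tall. Origin: centre of its underside.
- dish: Bystander, loose: steel dish 72 mm across, 26 mm tall, in front of the stand to the right. Origin: centre of its underside.
- pliers: Bystander, loose: running pliers with blue and grey handles, 190 mm long, 75 mm wide, 20 mm thick, on the left cutting grid (grid top 9 mm above the bench). Origin: underside, near the pivot.
- offcut: Bystander, loose: orange-red glass disc 90 mm across, 4 mm thick, on the left cutting grid. Origin: centre of its underside.
- cutter: Bystander, loose: glass cutter with a black handle, 160 mm long, 21 mm thick, on the right cutting grid. Origin: underside, at its middle.
- rule: Bystander, loose: steel rule with a cork strip, 300 x 34 x 5 mm, on the right cutting grid. Origin: centre of its underside.

How it is judged:
By the outcome, as a careful person would: the job done as asked, in the order asked, and still so for the second after the job is handed in, with the robot touching nothing.
It also fails if it takes over 70 s, if anything falls off the work surface, if the arm or the gripper's body presses on something with over 40 N, if the wrist force passes 120 N, or if a joint passes its speed limit or range.

## Working session

There is one attempt and no reset: what is moved stays moved. The work goes in short steps, Python scripts to look and compute and a shell command to move; the robot and the scene stay as the last step left them, time stands still between calls to the robot, and variables do not carry over. Pictures are saved under pics/ and viewed, on a budget of 10 in all, crops included, one or two more only if the job needs it, and the job is handed in when it is done.

```bash
ls; mkdir -p pics
cat > h.py <<'E'
from cell import manip, imaging, ticket
import numpy as np, cv2
def snap(name,fn=None):
    c=imaging.camera(name)
    if fn: cv2.imwrite('pics/'+fn,c['pixels'][:,:,::-1])
    return c
def cloud(c):
    h,w=c['depth'].shape
    u,v=np.meshgrid(np.arange(w),np.arange(h))
    p=cv2.undistortPoints(np.stack([u,v],-1).reshape(-1,1,2).astype(float),c['mtx'],np.array(c['dist'])).reshape(h,w,2)
    d=c['depth']; P=np.stack([p[...,0]*d,-p[...,1]*d,-d],-1)
    T=np.array(c['pose']); return P@T[:3,:3].T+T[:3,3]
E
python3 - <<'E'
from h import *
for n in('side','top'):
    c=snap(n,n+'1.png'); print(n,np.round(c['pose'],3).tolist(),c['mtx'])
    np.savez(n+'1.npz',P=cloud(c),px=c['pixels'],d=c['depth'])
print(manip.read_state())
E
```

```text
pics
side [[-0.953, 0.134, -0.273, 192.131], [-0.303, -0.491, 0.817, 1032.572], [-0.024, 0.861, 0.508, 849.594], [0.0, 0.0, 0.0, 1.0]] [[393.62408802   0.         318.66978786]
 [  0.         393.62408802 195.06024138]
 [  0.           0.           1.        ]]
top [[-0.004, 0.988, -0.157, 356.341], [-1.0, -0.005, -0.006, -39.777], [-0.007, 0.157, 0.988, 1518.398], [0.0, 0.0, 0.0, 1.0]] [[450.37259206   0.         313.46974557]
 [  0.         450.37259206 207.14814391]
 [  0.           0.           1.        ]]
{'clock': 0.1, 'joints': array([-1.28859515e+00,  3.00392130e-01,  1.52151595e+00,  1.98170009e-05,
        1.32071098e+00, -6.65865359e-02]), 'qd': array([-2.28206600e-03, -1.78267375e-03, -2.37281864e-03, -1.15054059e-05,
       -1.47858892e-04, -1.64609196e-03]), 'effort': array([ 1.71138665e-03, -5.32650125e+01, -3.53283119e+01,  7.10358960e-02,
        2.34954699e-02, -4.19109040e-05]), 'eef_pos': array([ 187.90401158, -516.62859276,  181.65721345]), 'eef_rot': array([-1.57181919e+00,  8.74475673e-05, -2.79280990e+00]), 'wrist_force': array([ 0.15869577, -0.25429031, -0.13742843]), 'moment': array([ 3.65322289e-05, -2.02589180e-02, -1.05567357e-02]), 'finger_gap': 94.14971254418408}
```

View pics/side1.png

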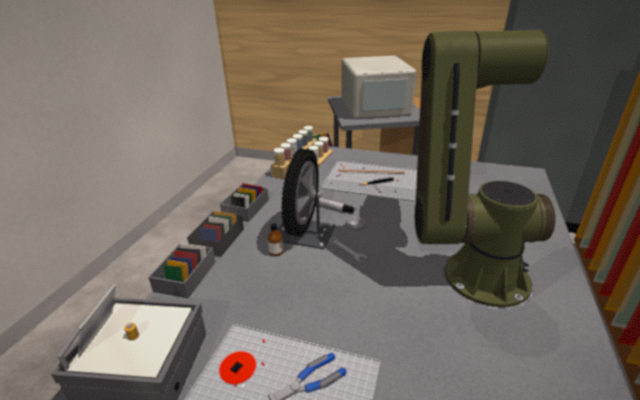

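View pics/top1.png

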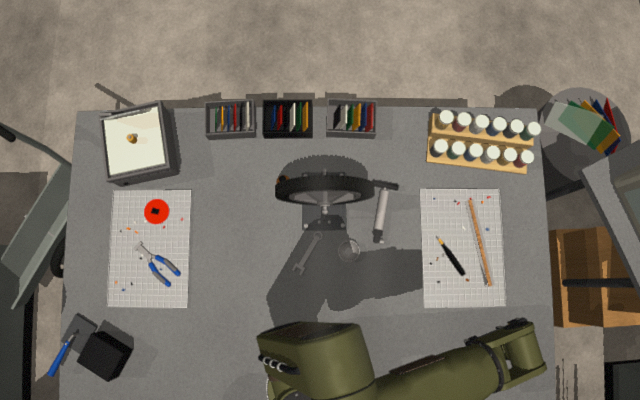

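Run:
```python
from h import *
for n in('side','top'):
    z=np.load(n+'1.npz');P=z['P'];px=z['px'].astype(int)
    reg=np.zeros(P.shape[:2],bool)
    if n=='side': reg[140:245,275:325]=1
    else: reg[165:215,268:378]=1
    m=reg&(P[...,2]>60)&(P[...,2]<340)&(z['d']>0)&(px.sum(-1)<110)
    Q=P[m]; print(n,len(Q),Q.min(0).round(),Q.max(0).round(),np.median(Q,0).round())
    t=Q[Q[:,2]>60]; A=np.c_[t[:,1],t[:,2],np.ones(len(t))]; print(np.linalg.lstsq(A,t[:,0],rcond=None)[0])
    top=Q[Q[:,2]>Q[:,2].max()-4]; print('top pts',top.mean(0).round(1))
    # plate
c=cv2.imread('pics/side1.png')[130:260,255:375]; a=cv2.resize(c,None,fx=4,fy=4,interpolation=cv2.INTER_CUBIC)
c=cv2.imread('pics/top1.png')[150:280,265:395]; b=cv2.resize(c,None,fx=2.4,fy=4,interpolation=cv2.INTER_CUBIC)
cv2.imwrite('pics/crop1.png',np.hstack([a,b]))
```

```text
side 1266 [ 560. -188.   60.] [668.  92. 321.] [607.  49. 235.]
[5.89654972e-02 2.89797240e-02 6.02432748e+02]
top pts [616.2 -57.4 318.6]
top 915 [ 596. -187.   64.] [688.  84. 324.] [613.   4. 290.]
[ 1.06010855e-02 -1.95484857e-02  6.21290039e+02]
top pts [615.4 -94.5 322. ]
```

View pics/crop1.png

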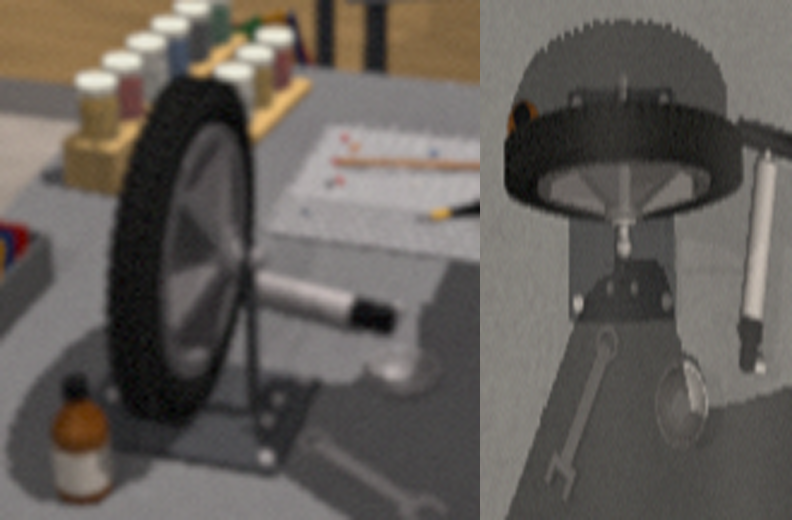

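```bash
cat >> h.py <<'E'
from scipy.optimize import least_squares
def fitwheel(Qs):
    def loc(p,Q):
        c,s=np.cos(p[2]),np.sin(p[2]); d=Q-[p[0],p[1],172]
        return np.c_[d[:,0]*c+d[:,1]*s,-d[:,0]*s+d[:,1]*c,d[:,2]]
    def res(p):
        L=np.vstack([loc(p,Q) for Q in Qs]); r=np.hypot(L[:,1],L[:,2])
        return np.hypot(L[:,0]/21,(r-128)/22.)-1   # ellipse section
    s=least_squares(res,[620,-40,0],loss='soft_l1',f_scale=.1)
    return s.x,loc,np.abs(s.fun*21)
E
python3 - <<'E'
from h import *
Qs=[];D={}
for n in('side','top'):
    z=np.load(n+'1.npz');P=z['P'];px=z['px'].astype(int)
    reg=np.zeros(P.shape[:2],bool)
    if n=='side': reg[140:245,275:330]=1
    else: reg[165:215,268:378]=1
    reg&=z['d']>0; D[n]=(P[reg],px[reg])
    q=P[reg&(px.sum(-1)<110)&(P[...,2]>60)]
    q=q[(abs(q[:,0]-615)<50)&(np.hypot(q[:,1]+40,q[:,2]-172)<165)&(np.hypot(q[:,1]+40,q[:,2]-172)>105)]
    print(n,fitwheel([q])[0]); Qs.append(q)
p,loc,r=fitwheel(Qs); print(p,np.median(r))
for n in D:
    Q,c=D[n]; L=loc(p,Q); rr=np.hypot(L[:,1],L[:,2]); 
    a=np.degrees(np.arctan2(-L[:,1],L[:,2]))%360
    m=(rr>40)&(rr<80)&(abs(L[:,0])<40)
    h=np.histogram(a[m],np.arange(0,361,6))[0]; print(n,m.sum()); print({6*i:int(k) for i,k in enumerate(h) if k})
    # orthographic picture in wheel plane for front points
    im=np.zeros((360,360,3),np.uint8)
    for (x,y,zz),col in zip(L,c):
        if abs(x)<75 and abs(y)<175 and abs(zz)<175: cv2.circle(im,(int(180-y),int(180-zz)),2,[int(min(255,2*k)) for k in col[::-1]],-1)
    cv2.imwrite(f'pics/o_{n}.png',im)
a,b=[cv2.imread(f'pics/o_{n}.png') for n in D]; cv2.imwrite('pics/o.png',np.hstack([a,b]))
E
```

```text
side [ 6.20287077e+02 -6.10697486e+01  8.78833437e-03]
top [ 6.19853052e+02 -6.34162106e+01  8.91601051e-03]
[ 6.20058934e+02 -6.18207090e+01  8.26825196e-03] 1.4887267201260037
side 330
{18: 1, 24: 14, 30: 67, 36: 27, 42: 6, 174: 1, 180: 6, 186: 38, 192: 18, 246: 12, 252: 17, 258: 51, 264: 8, 306: 1, 312: 14, 318: 30, 324: 15, 330: 4}
top 310
{24: 3, 30: 36, 36: 31, 42: 6, 48: 4, 90: 1, 96: 11, 102: 46, 108: 6, 114: 2, 120: 1, 246: 1, 252: 12, 258: 70, 264: 11, 318: 1, 324: 10, 330: 24, 336: 30, 342: 4}
```

View pics/o.png

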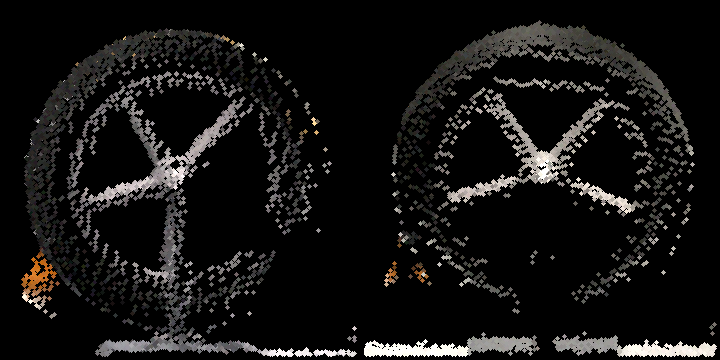

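Run:
```python
from h import *
for n in('side','top'):
    z=np.load(n+'1.npz');P=z['P'];px=z['px'].astype(int)
    L=P-[620,-62,172]; r=np.hypot(L[...,1],L[...,2]); a=np.degrees(np.arctan2(-L[...,1],L[...,2]))%360
    sat=(px[...,0]-px[...,2])
    m=(r<98)&(r>50)&(abs(L[...,0])<45)&(z['d']>0)
    ii=np.argwhere(m); o=np.argsort(-sat[m])[:10]
    for v,u in ii[o]: print(n,(u,v),px[v,u],L[v,u].round(),r[v,u].round(),a[v,u].round())
    m2=m&(r<60)&(px.sum(-1)>0)
    if n=='side':
        print(px[214:225,298:311].sum(-1))
        for v in range(216,223): print([tuple(L[v,u].round().astype(int).tolist()) for u in range(302,307)])
        c=z['px'][170:235,290:325,::-1]
        cv2.imwrite('pics/c2.png',cv2.resize(cv2.convertScaleAbs(c,alpha=1.8),None,fx=9,fy=9,interpolation=cv2.INTER_CUBIC))
```

```text
side (np.int64(311), np.int64(174)) [87 82 79] [-25. -35.  54.] 65.0 33.0
side (np.int64(310), np.int64(178)) [92 86 84] [-24. -26.  43.] 51.0 31.0
side (np.int64(298), np.int64(206)) [103  96  95] [-12.  67. -16.] 68.0 257.0
side (np.int64(301), np.int64(205)) [109 104 101] [-22.  65. -11.] 66.0 260.0
side (np.int64(300), np.int64(204)) [109 102 101] [-17.  62.  -9.] 63.0 261.0
side (np.int64(301), np.int64(203)) [108 101 100] [-20.  59.  -7.] 59.0 263.0
side (np.int64(300), np.int64(206)) [107 103 100] [-21.  72. -11.] 72.0 261.0
side (np.int64(297), np.int64(209)) [87 81 80] [-18.  94. -10.] 94.0 264.0
side (np.int64(300), np.int64(205)) [109 103 102] [-19.  66. -11.] 67.0 260.0
side (np.int64(299), np.int64(204)) [107 101 100] [-13.  60. -11.] 61.0 259.0
[[161 151 141 126 129 134 127 139 140 137 145 155 127]
 [160 166 129 129 137 139 140 144 142 129 139 128 112]
 [185 164 159 153 159 160 188 174 160 145 144 121  76]
 [183 180 193 191 213 246 258 249 208 165 112  95  90]
 [188 192 210 230 263 287 301 280 234 165 115  87  80]
 [177 200 220 244 276 281 277 254 213 148  74  67  87]
 
[... 910 characters left out ...]
0 110.0
top (np.int64(346), np.int64(199)) [121 115 108] [-22. -70. -18.] 72.0 105.0
top (np.int64(342), np.int64(198)) [120 113 107] [-19. -57. -16.] 60.0 106.0
top (np.int64(350), np.int64(195)) [121 115 108] [ -8. -83. -22.] 86.0 105.0
top (np.int64(348), np.int64(195)) [121 114 108] [ -8. -76. -21.] 79.0 106.0
top (np.int64(348), np.int64(196)) [121 114 108] [-11. -76. -24.] 80.0 107.0
top (np.int64(347), np.int64(198)) [120 114 108] [-17. -73. -24.] 77.0 108.0
top (np.int64(352), np.int64(198)) [118 112 106] [-17. -89. -28.] 93.0 107.0
top (np.int64(347), np.int64(194)) [119 112 107] [ -5. -73. -22.] 77.0 107.0
top (np.int64(352), np.int64(197)) [121 115 109] [-13. -89. -30.] 94.0 109.0
```

View pics/c2.png

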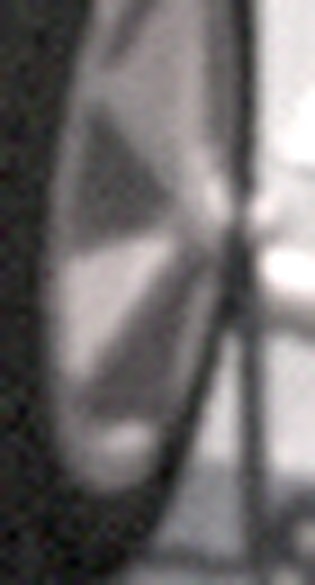

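```bash
cat >> h.py <<'E'
def fitspokes(P,px,d,c0,x0=0,yaw=0.008,rng=36):
    L0=(P-c0)[(d>0)&(np.hypot(P[...,1]-c0[1],P[...,2]-c0[2])<100)&(abs(P[...,0]-c0[0])<45)]
    def res(p,full=False):
        L=L0-[p[1],p[2],p[3]]; L=np.c_[L[:,0]+yaw*L[:,1],L[:,1]-yaw*L[:,0],L[:,2]]
        r=np.hypot(L[:,1],L[:,2]); a=np.arctan2(-L[:,1],L[:,2])-np.radians(p[0])
        k=(a-np.radians(36)+np.pi/5)%(2*np.pi/5)-np.pi/5
        f=np.clip((r-24)/70,0,1); t=np.abs(r*np.sin(k))-(8.5-2.5*f); x=np.abs(L[:,0])-(37-17*f)
        s=np.hypot(np.maximum(t,0),np.maximum(x,0))+np.minimum(np.maximum(t,x),0)
        s[(r0<32)|(r0>86)]=0
        return np.r_[s,np.array(p[1:])*2]
    r0=np.hypot(L0[:,1],L0[:,2])
    best=min((least_squares(res,[x0+g,0,0,0],loss='soft_l1',f_scale=3) for g in np.arange(-rng,rng,12 )),key=lambda s:s.cost)
    return best.x,best.cost
E
python3 - <<'E'
from h import *
c0=np.array([620,-62,172.])
V={}
for n in('side','top'):
    z=np.load(n+'1.npz'); V[n]=fitspokes(z['P'],z['px'],z['d'],c0); print(n,V[n])
for n in('side','top'):
    c=snap(n); T=np.linalg.inv(np.array(c['pose'])); dl=V[n][0][0]
    for k in range(5):
        th=np.radians(dl+72*k); out=[]
        for r in np.arange(60,95,4):
            for w in(-3,0,3):
                p=c0+V[n][0][1:]+[0,-r*np.sin(th)-w*np.cos(th),r*np.cos(th)-w*np.sin(th)]
                q=T[:3,:3]@p+T[:3,3]; uv=cv2.projectPoints(np.array([[q[0],-q[1],-q[2]]]),np.zeros(3),np.zeros(3),c['mtx'],np.array(c['dist']))[0].ravel()
                m=c['depth'][int(round(uv[1])),int(round(uv[0]))]; out.append(m+q[2])
        out=np.array(out); print(n,72*k,'through',(out>12).sum(),'on',(abs(out)<=12).sum(),'occl',(out<-12).sum(),np.round(out[1::3]))
E
```

```text
side (array([ 3.62620304,  0.17723356,  0.6263454 , -2.31718144]), np.float64(789.79977370744))
top (array([ 3.25506836, -0.4430421 , -2.94953801, -0.29012223]), np.float64(595.2516550458245))
side 0 through 1 on 0 occl 26 [ 26. -60. -57. -50. -55. -48. -48. -59. -62.]
side 72 through 0 on 0 occl 27 [-53. -48. -48. -54. -52. -61. -60. -62. -66.]
side 144 through 0 on 0 occl 27 [ -88.  -97. -100. -102. -105. -106. -110.  -74.  -77.]
side 216 through 0 on 0 occl 27 [-55. -59. -62. -62. -67. -61. -56. -57. -50.]
side 288 through 0 on 0 occl 27 [-71. -67. -69. -65. -63. -63. -59. -57. -53.]
top 0 through 0 on 0 occl 27 [-79. -75. -71. -81. -77. -74. -68. -66. -63.]
top 72 through 0 on 0 occl 27 [-106. -105. -101. -104.  -97.  -97.  -93.  -93.  -79.]
top 144 through 0 on 0 occl 27 [ -98. -106. -110. -113. -121. -128. -131. -132. -135.]
top 216 through 0 on 0 occl 27 [-115. -126. -124. -127. -127. -134.  -57.  -60.  -68.]
top 288 through 0 on 0 occl 27 [-109. -103.  -99.  -99.  -94.  -92.  -89.  -82.  -85.]
```

The first side and top views show the wheel at about (620, -62, 172), with its spokes about 3.4° off the pattern. The valve isn't visible in either view. It hides behind the spokes except when it's near 0° or 240°, as seen by the side camera. The bright spot at side pixel (304,219) is only light on the rim.

Next I swing the tool round to point along +x.

```bash
python3 -m inch '[[[0,0,6.8],[0.018,0.03,0.012],0],[[0,0,6.8],[0.018,0.03,0.012],0],[[0,0,6.8],[0.018,0.03,0.012],0],[[0,0,6.8],[0.018,0.03,0.012],0],[[0,0,6.8],[0.018,0.03,0.012],0],[[0,0,6.8],[0.018,0.03,0.012],0],[[0,0,6.8],[0.018,0.03,0.012],0],[[0,0,6.8],[0.018,0.03,0.012],0],[[0,0,6.8],[0.018,0.03,0.012],0],[[0,0,6.8],[0.018,0.03,0.012],0]]' 10
python3 -m inch '[[[0,-7,0],[0.014,0.014,-0.003],0],[[0,-7,0],[0.014,0.014,-0.003],0],[[0,-7,0],[0.014,0.014,-0.003],0],[[0,-7,0],[0.014,0.014,-0.003],0],[[0,-7,0],[0.014,0.014,-0.003],0],[[0,-7,0],[0.014,0.014,-0.003],0],[[0,-7,0],[0.014,0.014,-0.003],0],[[0,-7,0],[0.014,0.014,-0.003],0],[[0,-7,0],[0.014,0.014,-0.003],0],[[0,-7,0],[0.014,0.014,-0.003],0]]'
python3 -c "
from h import *
print(manip.read_state())"
```

```text
clock: 1.03
eef_pos: [368.4, -215.2, 302.8]
eef_rot: [-1.571, -0.0, -1.6]
wrist_force: [0.6, -1.3, -0.0]
finger_gap: 30.6
clock: 1.87
eef_pos: [495.0, -87.0, 277.9]
eef_rot: [-0.481, 0.036, -1.564]
wrist_force: [0.0, -0.3, 0.3]
finger_gap: 0.5
{'clock': 1.8667, 'joints': array([-0.52544475, -0.3630003 ,  2.31357874,  1.25892634,  0.50934949,
       -1.45350347]), 'qd': array([ 0.22537241,  0.18084844,  0.31907118,  2.18838641, -0.35458232,
       -2.06517431]), 'effort': array([ -2.07318641, -16.18489802, -35.87358713,  -3.44526596,
        -0.14715846,   4.57248956]), 'eef_pos': array([494.9892203 , -87.01163145, 277.89607925]), 'eef_rot': array([-0.48128035,  0.03588252, -1.56405427]), 'wrist_force': array([ 0.00418234, -0.32211772,  0.29360836]), 'moment': array([0.00336658, 0.28870712, 0.03644297]), 'finger_gap': 0.52382338109391}
```

```bash
python3 -m inch '[[[7,0,0],[0,0,0],0],[[7,0,0],[0,0,0],0],[[7,0,0],[0,0,0],0],[[7,0,0],[0,0,0],0],[[0,0,0],[0,0,0],0],[[0,0,0],[0,0,0],0],[[0,0,0],[0,0,0],0],[[0,0,0],[0,0,0],0],[[0,0,0],[0,0,0],0],[[0,0,0],[0,0,0],0]]'
python3 -c "
from h import *
from scipy.spatial.transform import Rotation as R
s=manip.read_state();print(s['joints'],s['eef_pos']);M=R.from_euler('xyz',s['eef_rot']).as_matrix();print(M.round(2))"
```

```text
clock: 2.7
eef_pos: [495.4, -86.8, 278.8]
eef_rot: [-0.479, 0.523, -1.56]
wrist_force: [0.1, 1.2, -0.2]
finger_gap: 0.6
[-0.71902664 -0.24081468  2.27621273  1.40355365  0.88522805 -1.27355796] [495.40258413 -86.84936296 278.84247104]
[[ 0.01  0.89  0.47]
 [-0.87  0.24 -0.44]
 [-0.5  -0.4   0.77]]
```

```bash
cat >> h.py <<'E'
from scipy.spatial.transform import Rotation as Rt
def need(a,p=None):
    """rotvec deg to get tool y=+x, tool z along -(spoke dir at a deg)"""
    s=manip.read_state(); M=Rt.from_euler('xyz',s['eef_rot'])
    a=np.radians(a); z=np.array([0,np.sin(a),-np.cos(a)]); y=np.array([1,0,0.]); T=Rt.from_matrix(np.c_[np.cross(y,z),y,z])
    print('rot',np.degrees((T*M.inv()).as_rotvec()).round(2),'pos',s['eef_pos'].round(1),'d',None if p is None else (np.array(p)-s['eef_pos']).round(1),'j',s['joints'].round(2),'F',s['wrist_force'].round(1),'t',s['clock'])
E
python3 -c "
from h import *
need(-32.6,[560,-15.5,203.5])"
```

```text
rot [114.87  -0.14 -33.15] pos [495.4 -86.8 278.8] d [ 64.6  71.3 -75.3] j [-0.72 -0.24  2.28  1.4   0.89 -1.27] F [ 0.1  1.2 -0.2] t 2.7
```

```bash
for i in 1 2; do python3 -m inch '[[[5.74,0,-1.66],[0.001,0.0035,-0.0037],0],[[5.74,0,-1.66],[0.001,0.0035,-0.0037],0],[[5.74,0,-1.66],[0.001,0.0035,-0.0037],0],[[5.74,0,-1.66],[0.001,0.0035,-0.0037],0],[[5.74,0,-1.66],[0.001,0.0035,-0.0037],0],[[5.74,0,-1.66],[0.001,0.0035,-0.0037],0],[[5.74,0,-1.66],[0.001,0.0035,-0.0037],0],[[5.74,0,-1.66],[0.001,0.0035,-0.0037],0],[[5.74,0,-1.66],[0.001,0.0035,-0.0037],0],[[5.74,0,-1.66],[0.001,0.0035,-0.0037],0]]'; done
python3 -c "
from h import *
need(-32.6,[560,-15.5,203.5])"
```

```text
clock: 3.53
eef_pos: [505.4, -52.1, 241.5]
eef_rot: [-1.678, 1.436, -3.006]
wrist_force: [1.2, 0.3, -0.3]
finger_gap: 0.7
clock: 4.37
eef_pos: [525.9, -19.4, 204.4]
eef_rot: [-3.14, 0.563, 1.575]
wrist_force: [0.5, -0.7, 0.5]
finger_gap: 0.5
rot [-0.31 -0.08 -0.17] pos [525.9 -19.4 204.4] d [34.1  3.9 -0.9] j [-0.24  0.23  2.52  2.87  1.19 -0.46] F [ 0.5 -0.7  0.5] t 4.3667
```

```bash
python3 -m inch '[[[0,0,0],[0.005,0.0005,0],0],[[0,0,0],[0.005,0.0005,0],0],[[0,0,0],[0.005,0.0005,0],0],[[0,0,0],[0.005,0.0005,0],0],[[0,0,0],[0.005,0.0005,0],0],[[0,0,0],[0.005,0.0005,0],0],[[0,0,0],[0.005,0.0005,0],0],[[0,0,0],[0.005,0,0],0],[[0,0,0],[0,0,0],0],[[0,0,0],[0,0,0],0]]'
python3 - <<'E'
from h import *
need(-32.6,[606,-15.5,203.5])
c=snap('side'); P=cloud(c); 
a=c['pixels'][120:250,260:420,::-1]
c=snap('top'); b=c['pixels'][150:280,250:410,::-1]
cv2.imwrite('pics/n1.png',cv2.resize(np.hstack([a,b]),None,fx=2.5,fy=2.5,interpolation=cv2.INTER_CUBIC))
E
```

```text
clock: 5.2
eef_pos: [565.8, -16.2, 204.5]
eef_rot: [-3.14, 0.568, 1.576]
wrist_force: [-0.4, -0.1, 0.6]
finger_gap: 0.7
rot [-0.07 -0.07 -0.23] pos [565.8 -16.2 204.5] d [40.2  0.7 -1. ] j [-0.2   0.29  2.42  2.92  1.15 -0.47] F [-0.4 -0.1  0.6] t 5.2
```

View pics/n1.png

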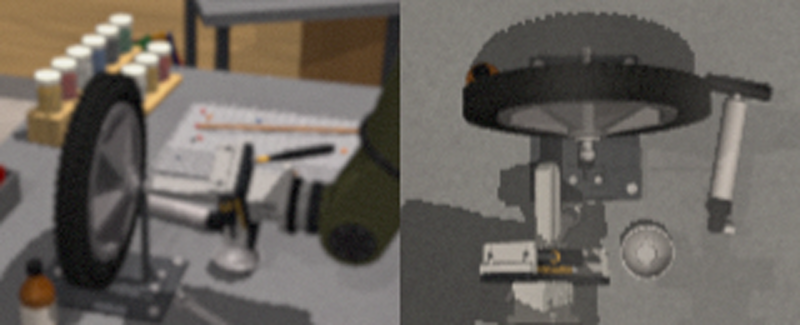

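```bash
python3 -m inch '[[[0,0,0],[0.005,0,0],0],[[0,0,0],[0.005,0,0],0],[[0,0,0],[0.005,0,0],0],[[0,0,0],[0.005,0,0],0],[[0,0,0],[0.005,0,0],0],[[0,0,0],[0.005,0,0],0],[[0,0,0],[0.005,0,0],0],[[0,0,0],[0.005,0,0],0],[[0,0,0],[0,0,0],0],[[0,0,0],[0,0,0],0]]'
python3 - <<'E'
from h import *
need(-32.6,[606,-15.5,203.5])
# arc plan: 24 deg of finger travel per call at r=54, about hub
for i in range(5):
    b=np.radians(np.array([305.5+24*i,317.5+24*i,329.5+24*i])); p=54*np.c_[-np.sin(b),np.cos(b)]; print(305.5+24*i,p[0].round(1),np.diff(p,axis=0).round(1).tolist())
E
```

```text
clock: 6.13
eef_pos: [605.7, -16.2, 204.5]
eef_rot: [-3.14, 0.568, 1.576]
wrist_force: [-0.1, -0.4, -0.5]
finger_gap: 0.7
rot [-0.07 -0.08 -0.23] pos [605.7 -16.2 204.5] d [ 0.3  0.7 -1. ] j [-0.17  0.34  2.33  2.94  1.1  -0.48] F [-0.1 -0.4 -0.5] t 6.1333
305.5 [44.  31.4] [[-7.5, 8.5], [-9.1, 6.7]]
329.5 [27.4 46.5] [[-10.3, 4.7], [-11.0, 2.4]]
353.5 [ 6.1 53.7] [[-11.3, 0.1], [-11.1, -2.3]]
377.5 [-16.2  51.5] [[-10.4, -4.5], [-9.2, -6.6]]
401.5 [-35.8  40.4] [[-7.6, -8.3], [-5.7, -9.7]]
```

```bash
python3 -m inch '[[[0,0,0],[0,-0.0019,0.0014],0],[[0,0,0],[0,-0.0019,0.0014],0],[[2,0,0],[0,-0.0017,0.0015],0],[[2.4,0,0],[0,-0.0017,0.0015],0],[[2.4,0,0],[0,-0.0017,0.0015],0],[[2.4,0,0],[0,-0.0018,0.0014],0],[[2.4,0,0],[0,-0.0018,0.0013],0],[[2.4,0,0],[0,-0.0018,0.0013],0],[[2.4,0,0],[0,-0.0018,0.0013],0],[[2.4,0,0],[0,-0.0018,0.0013],0]]'
python3 -m inch '[[[2.4,0,0],[0,-0.002,0.001],0],[[2.4,0,0],[0,-0.002,0.001],0],[[2.4,0,0],[0,-0.0021,0.0009],0],[[2.4,0,0],[0,-0.0021,0.0009],0],[[2.4,0,0],[0,-0.0021,0.0009],0],[[2.4,0,0],[0,-0.0022,0.0005],0],[[2.4,0,0],[0,-0.0022,0.0005],0],[[2.4,0,0],[0,-0.0022,0.0005],0],[[2.4,0,0],[0,-0.0022,0.0004],0],[[2.4,0,0],[0,-0.0022,0.0004],0]]'
cat >> h.py <<'E'
def look(fn=None,x0=0,c0=np.array([620,-62,172.])):
    im=[]
    for n,(u,v) in (('side',(260,120)),('top',(250,150))):
        c=snap(n); P=cloud(c); print(n,[np.round(k,2) for k in fitspokes(P,None,c['depth'],c0,x0)])
        im.append(c['pixels'][v:v+130,u:u+130,::-1])
    if fn: cv2.imwrite('pics/'+fn,cv2.resize(cv2.convertScaleAbs(np.hstack(im),alpha=1.5),None,fx=3,fy=3,interpolation=cv2.INTER_CUBIC))
E
python3 - <<'E'
from h import *
need(10); look('n2.png')
E
```

```text
clock: 6.97
eef_pos: [605.5, -34.5, 218.7]
eef_rot: [3.141, 0.238, 1.575]
wrist_force: [0.2, -0.3, 0.4]
finger_gap: 0.2
clock: 7.8
eef_pos: [605.5, -55.8, 225.7]
eef_rot: [3.14, -0.181, 1.575]
wrist_force: [0.8, -0.6, 0.2]
finger_gap: 0.5
rot [-0.39  0.11 -0.19] pos [605.5 -55.8 225.7] d None j [-0.3   0.28  2.32  2.8   1.05  0.36] F [ 0.8 -0.6  0.2] t 7.8
side [array([ 3.51, -0.1 ,  0.44, -1.93]), np.float64(991.92)]
top [array([ 3.46, -0.69, -2.88, -0.05]), np.float64(1490.48)]
```

View pics/n2.png

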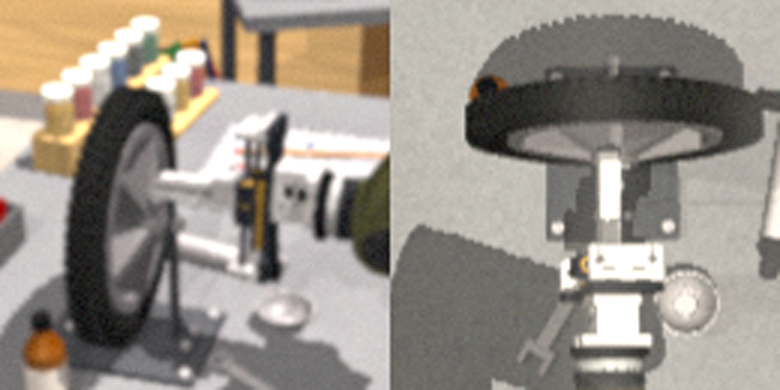

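Run:
```python
from h import *
for n in('side','top'):
    c=snap(n);P=cloud(c)-[620,-62.5,171.5]; px=c['pixels'].astype(int)
    r=np.hypot(P[...,1],P[...,2]); a=np.degrees(np.arctan2(-P[...,1],P[...,2]))%360
    m=(c['depth']>0)&(r<88)&(r>35)&(abs(P[...,0])<45)
    for lo in range(0,360,12):
        k=m&(a>=lo)&(a<lo+12)
        if k.sum()>5: print(n,lo,k.sum(),'x',np.percentile(P[k][:,0],[5,50,95]).round(),'r',np.percentile(r[k],[5,50,95]).round())
    # gripper points
    k=(c['depth']>0)&(P[...,0]<-30)&(P[...,0]>-120)&(P[...,2]>25)&(abs(P[...,1])<60)
    for xl in range(-110,-20,15):
        q=P[(c['depth']>0)&(P[...,0]>=xl)&(P[...,0]<xl+15)&(P[...,2]>25)&(abs(P[...,1])<100)]
        if len(q): print(' grip',xl,len(q),q.min(0).round(),q.max(0).round())
```

```text
side 24 104 x [-25. -12.   5.] r [40. 58. 84.]
side 36 27 x [-29. -22.   3.] r [51. 71. 84.]
side 180 62 x [-31. -14.   3.] r [45. 73. 86.]
side 192 24 x [-31. -23. -12.] r [37. 50. 69.]
side 240 11 x [-34. -29. -23.] r [39. 55. 85.]
side 252 80 x [-31. -21.  -5.] r [40. 62. 83.]
side 264 20 x [-33. -17.  -5.] r [37. 43. 57.]
side 312 54 x [-32. -21.  -7.] r [40. 56. 81.]
side 324 25 x [-34. -27. -22.] r [37. 68. 87.]
side 336 7 x [-43. -42. -39.] r [51. 55. 61.]
 grip -110 39 [-109.   -2.   40.] [-95.  21.  66.]
 grip -95 45 [-95.  -0.  42.] [-80.  23.  67.]
 grip -80 37 [-78.  -4.  41.] [-65.  23.  66.]
 grip -65 35 [-65.  -2.  41.] [-52.  22.  66.]
 grip -50 24 [-50.   2.  26.] [-35.  21.  65.]
 grip -35 178 [-35. -97.  25.] [-20.  99. 137.]
top 24 72 x [-32. -21. -11.] r [36. 52. 78.]
top 36 30 x [-33. -26. -18.] r [39. 68. 87.]
top 96 73 x [-31. -19.  -5.] r [44. 68. 86.]
top 108 12 x [-32. -15.  -6.] r [49. 79. 87.]
top 252 87 x [-29. -18.  -7.] r [45. 67. 85.]
top 264 26 x [-32. -25.  -8.] r [35. 44. 60.]
top 324 49 x [-34. -24. -16.] r [43. 69. 86.]
top 336 43 x [-34. -22. -10.] r [36. 47. 63.]
top 348 8 x [-45. -43. -40.] r [57. 63. 65.]
 grip -110 39 [-110.   -5.   49.] [-96.  15.  75.]
 grip -95 42 [-95.  -6.  54.] [-80.  15.  73.]
 grip -80 42 [-80.  -6.  55.] [-65.  15.  72.]
 grip -65 41 [-65.  -6.  54.] [-50.  14.  72.]
 grip -50 28 [-50. -25.  26.] [-35.  20.  70.]
 grip -35 274 [-34. -99.  25.] [-20. 100. 137.]
```

Run:
```python
from h import *
print(manip.read_state()['eef_pos'])
for n in('side','top'):
    c=snap(n);P=cloud(c)-[620,-62.5,171.5]
    for xl in range(-170,-20,5):
        q=P[(c['depth']>0)&(P[...,0]>=xl)&(P[...,0]<xl+5)&(P[...,2]>-40)&(abs(P[...,1]-5)<(35 if xl<-45 else 18))&(P[...,2]<120)&((P[...,2]>35)|(xl<-45))]
        if len(q): print(n,xl,len(q),np.percentile(q,[2,98],axis=0).round()[:,1:].tolist())
```

```text
[605.55736126 -55.64157171 225.58833326]
side -170 38 [[22.0, 6.0], [38.0, 108.0]]
side -165 34 [[23.0, -18.0], [40.0, 76.0]]
side -160 37 [[-8.0, -21.0], [39.0, 81.0]]
side -155 64 [[-24.0, -24.0], [39.0, 115.0]]
side -150 46 [[-20.0, -23.0], [39.0, 116.0]]
side -145 19 [[5.0, -22.0], [40.0, 79.0]]
side -140 9 [[-1.0, -18.0], [35.0, 77.0]]
side -135 15 [[12.0, 34.0], [26.0, 74.0]]
side -130 13 [[8.0, 41.0], [23.0, 64.0]]
side -125 13 [[1.0, 43.0], [20.0, 65.0]]
side -120 14 [[-3.0, 43.0], [20.0, 66.0]]
side -115 15 [[0.0, 43.0], [21.0, 67.0]]
side -110 15 [[6.0, 41.0], [22.0, 67.0]]
side -105 12 [[8.0, 43.0], [22.0, 64.0]]
side -100 12 [[-2.0, 46.0], [23.0, 66.0]]
side -95 15 [[-0.0, 42.0], [21.0, 66.0]]
side -90 11 [[1.0, 43.0], [21.0, 64.0]]
side -85 14 [[7.0, 40.0], [20.0, 64.0]]
side -80 14 [[2.0, 43.0], [22.0, 64.0]]
side -75 14 [[4.0, 12.0], [21.0, 64.0]]
side -70 20 [[-3.0, -7.0], [20.0, 66.0]]
side -65 25 [[-1.0, -13.0], [21.0, 67.0]]
side -60 47 [[-6.0, -38.0], [20.0, 63.0]]
side -55 18 [[-11.0, -5.0], [22.0, 64.0]]
side -50 27 [[-4.0, -12.0], [21.0, 64.0]]
side -45 5 [[10.
[... 486 characters left out ...]
.0, 54.0], [15.0, 69.0]]
top -110 16 [[-5.0, 58.0], [15.0, 68.0]]
top -105 14 [[-5.0, 57.0], [14.0, 71.0]]
top -100 10 [[-5.0, 56.0], [15.0, 71.0]]
top -95 16 [[-5.0, 57.0], [15.0, 70.0]]
top -90 14 [[-5.0, 62.0], [14.0, 72.0]]
top -85 12 [[-6.0, 59.0], [15.0, 72.0]]
top -80 14 [[-5.0, 60.0], [15.0, 72.0]]
top -75 16 [[-6.0, 61.0], [15.0, 69.0]]
top -70 16 [[-10.0, 1.0], [14.0, 70.0]]
top -65 9 [[-9.0, 16.0], [15.0, 71.0]]
top -60 16 [[-10.0, 8.0], [14.0, 69.0]]
top -55 14 [[-9.0, 4.0], [14.0, 68.0]]
top -50 16 [[-15.0, 3.0], [14.0, 67.0]]
top -45 13 [[-3.0, 56.0], [14.0, 64.0]]
top -35 8 [[9.0, 35.0], [20.0, 44.0]]
top -30 8 [[9.0, 36.0], [20.0, 48.0]]
top -25 6 [[11.0, 37.0], [23.0, 53.0]]
```

My aim was off. Both depth views put the fingertip about 26 mm short of the TCP x reading relative to the wheel, so the first sweep passed in front of the spokes and the wheel still stands at 3.5°. The finger is now in front of the top gap, so I'll insert it here.

```bash
python3 -m inch '[[[0,0,0],[0.003,0,0],0],[[0,0,0],[0.003,0,0],0],[[0,0,0],[0.003,0,0],0],[[0,0,0],[0.003,0,0],0],[[0,0,0],[0.003,0,0],0],[[0,0,0],[0.003,0,0],0],[[0,0,0],[0.003,0,0],0],[[0,0,0],[0.003,0,0],0],[[0,0,0],[0,0,0],0],[[0,0,0],[0,0,0],0]]'
python3 - <<'E'
from h import *
need(39.5)
c=snap('top');P=cloud(c)-[620,-62.5,171.5]
for xl in range(-60,10,5):
    q=P[(c['depth']>0)&(P[...,0]>=xl)&(P[...,0]<xl+5)&(abs(P[...,1]-5)<13)&(P[...,2]<75)&(P[...,2]>42)]
    if len(q): print(xl,len(q),np.percentile(q,[2,98],axis=0).round()[:,1:].tolist())
# finger arc from 353.5 at r 54: contact at spoke 39.5-18
for i in range(8):
    b=np.radians([353.5+12*i,365.5+12*i]); p=54*np.c_[-np.sin(b),np.cos(b)]; print(353.5+12*i,(np.diff(p,axis=0)/5).round(2).tolist())
E
```

```text
clock: 8.93
eef_pos: [629.9, -55.6, 225.7]
eef_rot: [3.139, -0.179, 1.575]
wrist_force: [2.4, -1.1, 0.8]
finger_gap: 1.0
rot [29.23  0.18 -0.17] pos [629.9 -55.6 225.7] d None j [-0.27  0.32  2.26  2.82  1.03  0.35] F [ 2.4 -1.1  0.8] t 8.9333
-60 16 [[-6.0, 57.0], [14.0, 68.0]]
-55 15 [[-6.0, 58.0], [14.0, 70.0]]
-50 9 [[-2.0, 56.0], [14.0, 71.0]]
-45 12 [[-3.0, 59.0], [14.0, 69.0]]
-40 13 [[-3.0, 61.0], [14.0, 68.0]]
-35 11 [[-2.0, 58.0], [14.0, 70.0]]
-30 13 [[-3.0, 49.0], [16.0, 70.0]]
-25 11 [[-3.0, 49.0], [17.0, 67.0]]
-20 11 [[-3.0, 48.0], [17.0, 66.0]]
-15 1 [[17.0, 43.0], [17.0, 43.0]]
353.5 [[-2.26, 0.02]]
365.5 [[-2.21, -0.45]]
377.5 [[-2.07, -0.9]]
389.5 [[-1.84, -1.31]]
401.5 [[-1.53, -1.66]]
413.5 [[-1.15, -1.95]]
425.5 [[-0.72, -2.14]]
437.5 [[-0.26, -2.24]]
```

```bash
python3 -m inch '[[[2.9,0,0],[0,-0.00226,0],0],[[2.9,0,0],[0,-0.00226,0],0],[[2.9,0,0],[0,-0.00226,0],0],[[2.9,0,0],[0,-0.00226,0],0],[[2.9,0,0],[0,-0.00226,0],0],[[2.9,0,0],[0,-0.0022,-0.00045],0],[[2.9,0,0],[0,-0.0022,-0.00045],0],[[2.9,0,0],[0,-0.0022,-0.00045],0],[[2.9,0,0],[0,-0.0022,-0.00045],0],[[2.9,0,0],[0,-0.0022,-0.00045],0]]'
python3 -m inch '[[[1.5,0,0],[0,-0.0021,-0.0009],0],[[2.4,0,0],[0,-0.0021,-0.0009],0],[[2.4,0,0],[0,-0.0021,-0.0009],0],[[2.4,0,0],[0,-0.0021,-0.0009],0],[[2.4,0,0],[0,-0.0021,-0.0009],0],[[2.4,0,0],[0,-0.0018,-0.0013],0],[[2.4,0,0],[0,-0.0018,-0.0013],0],[[2.4,0,0],[0,-0.0018,-0.0013],0],[[2.4,0,0],[0,-0.0018,-0.0013],0],[[2.4,0,0],[0,-0.0018,-0.0013],0]]'
python3 - <<'E'
from h import *
need(60); look('n3.png',20)
E
```

```text
clock: 9.82
eef_pos: [629.5, -77.6, 222.9]
eef_rot: [3.138, -0.688, 1.576]
wrist_force: [0.7, 0.8, -0.2]
finger_gap: 0.5
clock: 10.65
eef_pos: [629.6, -97.0, 212.5]
eef_rot: [3.132, -1.09, 1.582]
wrist_force: [-1.6, 2.0, 2.6]
finger_gap: 0.6
rot [-2.47  0.27 -0.11] pos [629.6 -97.  212.5] d None j [-0.39  0.37  2.23  2.7   1.08  1.31] F [-1.6  2.   2.6] t 10.65
side [array([-52.67,  -3.77,  -0.21,  13.06]), np.float64(2135.8)]
top [array([ 23.08, -11.6 ,   0.96,  15.47]), np.float64(1853.89)]
```

View pics/n3.png

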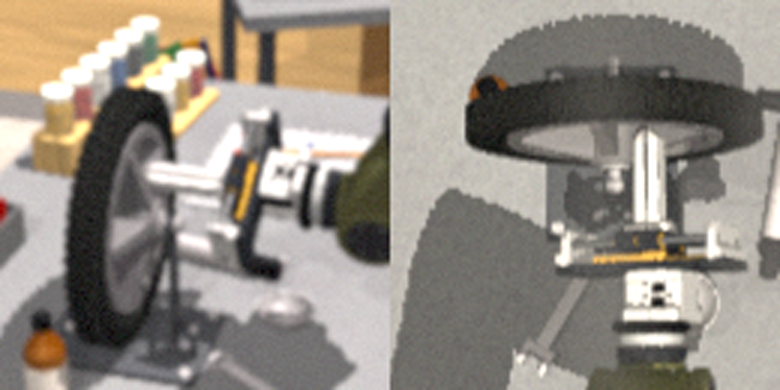

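```bash
cat >> h.py <<'E'
C0={'side':np.array([620,-61.5,169.9]),'top':np.array([619.5,-65,172.])}
def look2(x0,rng=30,hyp=True):
    e=manip.read_state()['eef_pos']; out=[]
    for n in C0:
        c=snap(n); P=cloud(c); d=c['depth'].copy(); px=c['pixels'].astype(int); c0=C0[n]
        d[np.hypot(P[...,1]-e[1],P[...,2]-e[2])<24]=0; d[P[...,0]<c0[0]-40]=0
        L=(P-c0)[(d>0)&(abs(P[...,0]-c0[0])<40)]; r=np.hypot(L[:,1],L[:,2]); L=L[(r>34)&(r<86)]
        L=np.c_[L[:,0]+.008*L[:,1],L[:,1]-.008*L[:,0],L[:,2]]; r=np.hypot(L[:,1],L[:,2]); A=np.arctan2(-L[:,1],L[:,2])
        f=np.clip((r-24)/70,0,1)
        def cost(g):
            k=(A-np.radians(36+g)+np.pi/5)%(2*np.pi/5)-np.pi/5
            t=np.abs(r*np.sin(k))-(8.5-2.5*f); x=np.abs(L[:,0])-(37-17*f)
            s=np.hypot(np.maximum(t,0),np.maximum(x,0))+np.minimum(np.maximum(t,x),0)
            return np.minimum(np.abs(s),6).mean()
        g=np.arange(x0-rng,x0+rng,.25); cs=np.array([cost(q) for q in g]); i=cs.argmin(); print(n,'turn',g[i],'cost',cs[i].round(2),'N',len(L)); out.append(g[i])
        if not hyp: continue
        T=np.linalg.inv(np.array(c['pose']))
        for k in range(5):
            th=np.radians(g[i]+72*k); o=[];cc=[]
            for rr in np.arange(61,94,3):
                for w in (-3,0,3):
                    for xx in (-4,0):
                        p=c0+[xx,-rr*np.sin(th)-w*np.cos(th),rr*np.cos(th)-w*np.sin(th)]
                        q=T[:3,:3]@p+T[:3,3]; u,v=cv2.projectPoints(np.array([[q[0],-q[1],-q[2]]]),np.zeros(3),np.zeros(3),c['mtx'],np.array(c['dist']))[0].ravel().round().astype(int)
                        m=c['depth'][v,u]+q[2]; o.append(m)
                        if abs(m)<10: cc.append(px[v,u])
            o=np.array(o); print('  ',n,72*k,'at',(g[i]+72*k)%360,'through',(o>10).sum(),'on',(abs(o)<=10).sum(),'occl',(o<-10).sum(),np.mean(cc,0).round() if cc else '')
    return out
E
python3 -c "
from h import *
look2(22)"
```

```text
side turn 23.5 cost 1.71 N 363
   side 0 at 23.5 through 6 on 0 occl 60 
   side 72 at 95.5 through 0 on 0 occl 66 
   side 144 at 167.5 through 0 on 0 occl 66 
   side 216 at 239.5 through 8 on 0 occl 58 
   side 288 at 311.5 through 0 on 0 occl 66 
top turn 23.0 cost 1.63 N 242
   top 0 at 23.0 through 0 on 0 occl 66 
   top 72 at 95.0 through 0 on 0 occl 66 
   top 144 at 167.0 through 0 on 0 occl 66 
   top 216 at 239.0 through 0 on 0 occl 66 
   top 288 at 311.0 through 0 on 0 occl 66
```

```bash
python3 -m inch '[[[2.4,0,0],[0,-0.0015,-0.0017],0],[[2.4,0,0],[0,-0.0015,-0.0017],0],[[2.4,0,0],[0,-0.0015,-0.0017],0],[[2.4,0,0],[0,-0.0015,-0.0017],0],[[2.4,0,0],[0,-0.0015,-0.0017],0],[[2.4,0,0],[0,-0.00115,-0.00195],0],[[2.4,0,0],[0,-0.00115,-0.00195],0],[[2.4,0,0],[0,-0.00115,-0.00195],0],[[2.4,0,0],[0,-0.00115,-0.00195],0],[[2.4,0,0],[0,-0.00115,-0.00195],0]]'
python3 -m inch '[[[2.4,0,0],[0,-0.0007,-0.00215],0],[[2.4,0,0],[0,-0.0007,-0.00215],0],[[2.4,0,0],[0,-0.0007,-0.00215],0],[[2.4,0,0],[0,-0.0007,-0.00215],0],[[2.4,0,0],[0,-0.0007,-0.00215],0],[[1.5,0,0],[0,-0.0003,-0.0015],0],[[1,0,0],[0,-0.0002,-0.001],0],[[0,0,0],[0,0,0],0],[[0,0,0],[0,0,0],0],[[0,0,0],[0,0,0],0]]'
python3 -c "
from h import *
need(103);look2(62,20)"
```

```text
clock: 11.68
eef_pos: [629.8, -110.5, 194.5]
eef_rot: [3.061, -1.508, 1.651]
wrist_force: [0.0, 1.0, 3.0]
finger_gap: 0.4
clock: 12.52
eef_pos: [629.7, -114.5, 180.8]
eef_rot: [0.019, -1.382, -1.592]
wrist_force: [2.6, -0.2, 2.3]
finger_gap: 0.6
rot [2.19 0.21 0.11] pos [ 629.7 -114.5  180.8] d None j [-0.43  0.47  2.22  2.67  1.16  1.96] F [ 2.6 -0.2  2.3] t 12.5167
side turn 64.0 cost 1.54 N 395
   side 0 at 64.0 through 0 on 0 occl 66 
   side 72 at 136.0 through 0 on 0 occl 66 
   side 144 at 208.0 through 1 on 2 occl 63 [86. 77. 67.]
   side 216 at 280.0 through 0 on 0 occl 66 
   side 288 at 352.0 through 2 on 0 occl 64 
top turn 63.75 cost 1.4 N 302
   top 0 at 63.75 through 0 on 0 occl 66 
   top 72 at 135.75 through 0 on 0 occl 66 
   top 144 at 207.75 through 0 on 0 occl 66 
   top 216 at 279.75 through 0 on 0 occl 66 
   top 288 at 351.75 through 0 on 0 occl 66
```

```bash
python3 -m inch '[[[2.4,0,0],[0,-0.0003,-0.0022],0],[[2.4,0,0],[0,-0.0003,-0.0022],0],[[2.4,0,0],[0,-0.0002,-0.0022],0],[[2.4,0,0],[0,0,-0.0022],0],[[2.4,0,0],[0,0.0001,-0.0022],0],[[2.4,0,0],[0,0.0002,-0.0022],0],[[1,0,0],[0,0.0002,-0.0015],0],[[0,0,0],[0,0,0],0],[[0,0,0],[0,0,0],0],[[0,0,0],[0,0,0],0]]'
python3 -c "
from h import *
need(118);look2(78,20)"
```

```text
clock: 13.45
eef_pos: [629.6, -114.7, 165.8]
eef_rot: [0.005, -1.113, -1.578]
wrist_force: [0.0, -0.3, 0.9]
finger_gap: 0.9
rot [1.79 0.13 0.15] pos [ 629.6 -114.7  165.8] d None j [-0.43  0.51  2.21  2.68  1.19  2.21] F [ 0.  -0.3  0.9] t 13.45
side turn 81.5 cost 1.48 N 427
   side 0 at 81.5 through 0 on 0 occl 66 
   side 72 at 153.5 through 0 on 0 occl 66 
   side 144 at 225.5 through 2 on 3 occl 61 [66. 59. 53.]
   side 216 at 297.5 through 0 on 0 occl 66 
   side 288 at 9.5 through 10 on 0 occl 56 
top turn 81.5 cost 1.59 N 352
   top 0 at 81.5 through 0 on 0 occl 66 
   top 72 at 153.5 through 0 on 0 occl 66 
   top 144 at 225.5 through 0 on 0 occl 66 
   top 216 at 297.5 through 0 on 0 occl 66 
   top 288 at 9.5 through 0 on 0 occl 66
```

```bash
python3 -m inch '[[[0,0,0],[-0.002,0,0.001],0],[[0,0,0],[-0.004,0,0],0],[[0,0,0],[-0.005,0,0],0],[[0,0,0],[-0.005,0,0],0],[[0,0,0],[-0.005,0,0],0],[[0,0,0],[-0.005,0,0],0],[[0,0,0],[-0.005,0,0],0],[[0,0,0],[-0.003,0,0],0],[[-6.5,0,0],[0,0,0],0],[[-6.5,0,0],[0,0,0],0]]'
python3 -m inch '[[[-6.5,0,0],[0,0.003,0.006],0],[[-6.5,0,0],[0,0.003,0.006],0],[[-6.5,0,0],[0,0.003,0.006],0],[[-6.5,0,0],[0,0.003,0.006],0],[[-6.5,0,0],[0,0.003,0.006],0],[[-6.5,0,0],[0,0.003,0.006],0],[[-6.5,0,0],[0,0.003,0.006],0],[[-6.5,0,0],[0,0.003,0.006],0],[[-6.5,0,0],[0,0.003,0.006],0],[[-6.5,0,0],[0,0.003,0.006],0]]'
python3 -m inch '[[[-6.5,0,0],[0,0.0066,0],0],[[-6.5,0,0],[0,0.0066,0],0],[[-6.5,0,0],[0,0.0066,-0.002],0],[[-6.5,0,0],[0,0.0066,-0.002],0],[[-6.5,0,0],[0,0.0066,-0.002],0],[[-6.5,0,0],[0,0.0066,-0.002],0],[[-6.5,0,0],[0,0.0066,-0.003],0],[[-6.5,0,0],[0,0.0066,-0.003],0],[[-6.5,0,0],[0,0.0066,-0.003],0],[[-6.5,0,0],[0,0.0066,-0.003],0]]'
python3 - <<'E'
from h import *
need(-26.5,[630,-18.7,206]);g=look2(81,20)
E
```

```text
clock: 14.38
eef_pos: [595.4, -114.9, 167.0]
eef_rot: [0.016, -1.344, -1.588]
wrist_force: [0.5, 0.6, 0.2]
finger_gap: 0.5
clock: 15.22
eef_pos: [595.5, -84.7, 227.3]
eef_rot: [3.137, -0.662, 1.576]
wrist_force: [-0.3, 0.3, -1.0]
finger_gap: 0.7
clock: 16.05
eef_pos: [595.5, -18.6, 206.9]
eef_rot: [-3.141, 0.472, 1.575]
wrist_force: [-1.1, -0.4, 0.1]
finger_gap: 0.2
rot [ 0.56 -0.05 -0.22] pos [595.5 -18.6 206.9] d [34.5 -0.1 -0.9] j [-0.19  0.32  2.35  2.93  1.11 -0.38] F [-1.1 -0.4  0.1] t 16.05
side turn 81.75 cost 1.57 N 368
   side 0 at 81.75 through 0 on 0 occl 66 
   side 72 at 153.75 through 0 on 0 occl 66 
   side 144 at 225.75 through 2 on 3 occl 61 [67. 59. 52.]
   side 216 at 297.75 through 0 on 0 occl 66 
   side 288 at 9.75 through 11 on 0 occl 55 
top turn 81.25 cost 1.59 N 373
   top 0 at 81.25 through 0 on 0 occl 66 
   top 72 at 153.25 through 0 on 0 occl 66 
   top 144 at 225.25 through 0 on 0 occl 66 
   top 216 at 297.25 through 0 on 0 occl 66 
   top 288 at 9.25 through 0 on 0 occl 66
```

```bash
python3 -m inch '[[[0,0,0],[0.004,0,0],0],[[0,0,0],[0.004,0,0],0],[[0,0,0],[0.004,0,0],0],[[0,0,0],[0.004,0,0],0],[[0,0,0],[0.004,0,0],0],[[0,0,0],[0.004,0,0],0],[[0,0,0],[0.004,0,0],0],[[0,0,0],[0.004,0,0],0],[[0,0,0],[0.002,0,0],0],[[0,0,0],[0,0,0],0]]'
python3 -m inch '[[[0,0,0],[0,-0.0016,0.0016],0],[[0.5,0,0],[0,-0.0016,0.0016],0],[[2,0,0],[0,-0.0016,0.0016],0],[[2.4,0,0],[0,-0.0016,0.0016],0],[[2.4,0,0],[0,-0.0016,0.0016],0],[[2.4,0,0],[0,-0.0019,0.0012],0],[[2.4,0,0],[0,-0.0019,0.0012],0],[[2.4,0,0],[0,-0.0019,0.0012],0],[[2.4,0,0],[0,-0.0019,0.0012],0],[[2.4,0,0],[0,-0.0019,0.0012],0]]'
python3 -m inch '[[[2.4,0,0],[0,-0.0021,0.0008],0],[[2.4,0,0],[0,-0.0021,0.0008],0],[[2.4,0,0],[0,-0.0021,0.0008],0],[[2.4,0,0],[0,-0.0021,0.0008],0],[[2.4,0,0],[0,-0.0021,0.0008],0],[[2.4,0,0],[0,-0.0022,0.0004],0],[[2.4,0,0],[0,-0.0022,0.0004],0],[[2.4,0,0],[0,-0.0022,0.0004],0],[[2.4,0,0],[0,-0.0022,0.0004],0],[[2.4,0,0],[0,-0.0022,0.0004],0]]'
python3 - <<'E'
from h import *
need(16,[630,-62.5+4,171.5+54]);g=look2(122,20)
E
```

```text
clock: 16.98
eef_pos: [630.0, -18.8, 207.1]
eef_rot: [-3.141, 0.466, 1.575]
wrist_force: [-0.3, 1.3, -0.1]
finger_gap: 0.4
clock: 17.82
eef_pos: [629.6, -36.2, 221.6]
eef_rot: [3.14, 0.128, 1.576]
wrist_force: [1.1, 2.7, 0.5]
finger_gap: 0.8
clock: 18.65
eef_pos: [629.7, -57.7, 227.8]
eef_rot: [3.138, -0.291, 1.576]
wrist_force: [2.1, 2.2, 1.3]
finger_gap: 0.3
rot [-0.69  0.2  -0.24] pos [629.7 -57.7 227.8] d [ 0.3 -0.8 -2.3] j [-0.28  0.31  2.26  2.81  1.03  0.47] F [2.1 2.2 1.3] t 18.65
side turn 120.25 cost 1.63 N 229
   side 0 at 120.25 through 0 on 0 occl 66 
   side 72 at 192.25 through 0 on 0 occl 66 
   side 144 at 264.25 through 0 on 0 occl 66 
   side 216 at 336.25 through 0 on 0 occl 66 
   side 288 at 48.25 through 0 on 0 occl 66 
top turn 120.5 cost 1.76 N 315
   top 0 at 120.5 through 0 on 0 occl 66 
   top 72 at 192.5 through 0 on 0 occl 66 
   top 144 at 264.5 through 0 on 0 occl 66 
   top 216 at 336.5 through 0 on 0 occl 66 
   top 288 at 48.5 through 0 on 0 occl 66
```

```bash
python3 -m inch '[[[2.4,0,0],[0,-0.0023,-0.0002],0],[[2.4,0,0],[0,-0.0023,-0.0002],0],[[2.4,0,0],[0,-0.0023,-0.0002],0],[[2.4,0,0],[0,-0.0023,-0.0002],0],[[2.4,0,0],[0,-0.0023,-0.0002],0],[[2.4,0,0],[0,-0.0022,-0.0006],0],[[2.4,0,0],[0,-0.0022,-0.0006],0],[[2.4,0,0],[0,-0.0022,-0.0006],0],[[2.4,0,0],[0,-0.0022,-0.0006],0],[[2.4,0,0],[0,-0.0022,-0.0006],0]]'
python3 -m inch '[[[2.4,0,0],[0,-0.0021,-0.001],0],[[2.4,0,0],[0,-0.0021,-0.001],0],[[2.4,0,0],[0,-0.0021,-0.001],0],[[2.4,0,0],[0,-0.0021,-0.001],0],[[2.4,0,0],[0,-0.0021,-0.001],0],[[2.4,0,0],[0,-0.0018,-0.0014],0],[[2.4,0,0],[0,-0.0018,-0.0014],0],[[2.4,0,0],[0,-0.0018,-0.0014],0],[[2.4,0,0],[0,-0.0018,-0.0014],0],[[2.4,0,0],[0,-0.0018,-0.0014],0]]'
python3 -m inch '[[[2.4,0,0],[0,-0.0015,-0.0018],0],[[2.4,0,0],[0,-0.0015,-0.0018],0],[[2.4,0,0],[0,-0.0015,-0.0018],0],[[2.4,0,0],[0,-0.0015,-0.0018],0],[[2.4,0,0],[0,-0.0015,-0.0018],0],[[2.4,0,0],[0,-0.0011,-0.002],0],[[2.4,0,0],[0,-0.0011,-0.002],0],[[2.4,0,0],[0,-0.0011,-0.002],0],[[2.4,0,0],[0,-0.0011,-0.002],0],[[0,0,0],[0,0,0],0]]'
python3 - <<'E'
from h import *
need(85);g=look2(190,30)
E
```

```text
clock: 19.58
eef_pos: [629.8, -80.4, 223.8]
eef_rot: [3.135, -0.708, 1.578]
wrist_force: [1.9, 1.5, 3.5]
finger_gap: 0.4
clock: 20.42
eef_pos: [629.8, -100.0, 211.8]
eef_rot: [3.129, -1.127, 1.583]
wrist_force: [1.6, 1.2, 2.7]
finger_gap: 0.5
clock: 21.25
eef_pos: [629.6, -112.0, 193.9]
eef_rot: [3.082, -1.505, 1.629]
wrist_force: [1.2, -0.5, 0.9]
finger_gap: -0.1
rot [-1.22  0.23  0.07] pos [ 629.6 -112.   193.9] d None j [-0.42  0.43  2.22  2.67  1.13  1.72] F [ 1.2 -0.5  0.9] t 21.25
side turn 192.5 cost 1.59 N 349
   side 0 at 192.5 through 0 on 0 occl 66 
   side 72 at 264.5 through 0 on 0 occl 66 
   side 144 at 336.5 through 0 on 0 occl 66 
   side 216 at 48.5 through 0 on 0 occl 66 
   side 288 at 120.5 through 0 on 0 occl 66 
top turn 192.25 cost 1.45 N 250
   top 0 at 192.25 through 0 on 0 occl 66 
   top 72 at 264.25 through 0 on 0 occl 66 
   top 144 at 336.25 through 0 on 0 occl 66 
   top 216 at 48.25 through 0 on 0 occl 66 
   top 288 at 120.25 through 0 on 0 occl 66
```

```bash
python3 -m inch '[[[2.4,0,0],[0,-0.0007,-0.0021],0],[[2.4,0,0],[0,-0.0007,-0.0021],0],[[2.4,0,0],[0,-0.0007,-0.0021],0],[[2.4,0,0],[0,-0.0007,-0.0021],0],[[2.4,0,0],[0,-0.0007,-0.0021],0],[[2.4,0,0],[0,-0.0004,-0.0022],0],[[2.4,0,0],[0,-0.0003,-0.0022],0],[[1,0,0],[0,-0.0001,-0.001],0],[[0,0,0],[0,0,0],0],[[0,0,0],[0,0,0],0]]'
python3 - <<'E'
from h import *
need(103);g=look2(208,20)
c=snap('side')
cv2.imwrite('pics/n4.png',cv2.resize(cv2.convertScaleAbs(c['pixels'][140:245,270:340,::-1],alpha=1.6),None,fx=5.5,fy=5.5,interpolation=cv2.INTER_CUBIC))
E
```

```text
clock: 22.18
eef_pos: [629.7, -116.1, 178.2]
eef_rot: [0.014, -1.329, -1.587]
wrist_force: [-0.3, -0.4, 0.5]
finger_gap: 0.3
rot [-0.87  0.2   0.13] pos [ 629.7 -116.1  178.2] d None j [-0.43  0.48  2.21  2.67  1.17  2.01] F [-0.3 -0.4  0.5] t 22.1833
side turn 210.5 cost 1.61 N 399
   side 0 at 210.5 through 1 on 0 occl 65 
   side 72 at 282.5 through 0 on 0 occl 66 
   side 144 at 354.5 through 0 on 2 occl 64 [70. 68. 63.]
   side 216 at 66.5 through 0 on 0 occl 66 
   side 288 at 138.5 through 0 on 0 occl 66 
top turn 210.25 cost 1.43 N 314
   top 0 at 210.25 through 0 on 0 occl 66 
   top 72 at 282.25 through 0 on 0 occl 66 
   top 144 at 354.25 through 0 on 0 occl 66 
   top 216 at 66.25 through 0 on 0 occl 66 
   top 288 at 138.25 through 0 on 0 occl 66
```

View pics/n4.png

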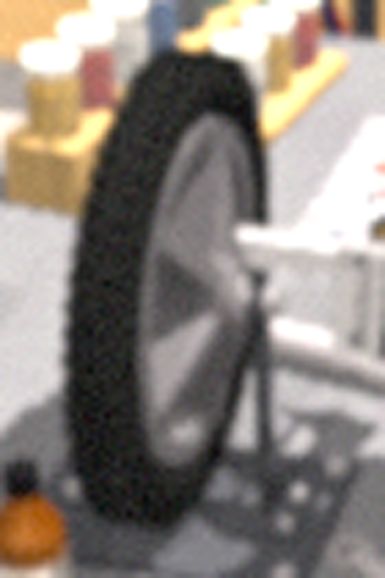

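```bash
python3 -m inch '[[[0.6,0,0],[0,0,-0.0006],0],[[0.6,0,0],[0,0,-0.0006],0],[[0.6,0,0],[0,0,-0.0006],0],[[0.6,0,0],[0,0,-0.0006],0],[[0.6,0,0],[0,0,-0.0006],0],[[0.6,0,0],[0,0,-0.0006],0],[[0.6,0,0],[0,0,-0.0006],0],[[0.6,0,0],[0,0,-0.0006],0],[[0.3,0,0],[0,0,-0.0003],0],[[0,0,0],[0,0,0],0]]'
python3 - <<'E'
from h import *
need(108);g=look2(214,10)
E
```

```text
clock: 23.17
eef_pos: [629.7, -116.0, 172.9]
eef_rot: [0.009, -1.237, -1.582]
wrist_force: [-0.7, -3.5, 2.6]
finger_gap: 0.4
rot [-1.1   0.18  0.13] pos [ 629.7 -116.   172.9] d None j [-0.43  0.49  2.21  2.67  1.18  2.1 ] F [-0.7 -3.5  2.6] t 23.1667
side turn 216.5 cost 1.66 N 412
   side 0 at 216.5 through 4 on 0 occl 62 
   side 72 at 288.5 through 0 on 0 occl 66 
   side 144 at 0.5 through 6 on 2 occl 58 [75. 67. 63.]
   side 216 at 72.5 through 0 on 0 occl 66 
   side 288 at 144.5 through 0 on 0 occl 66 
top turn 216.5 cost 1.42 N 335
   top 0 at 216.5 through 0 on 0 occl 66 
   top 72 at 288.5 through 0 on 0 occl 66 
   top 144 at 0.5 through 0 on 0 occl 66 
   top 216 at 72.5 through 0 on 0 occl 66 
   top 288 at 144.5 through 0 on 0 occl 66
```

```bash
python3 -m inch '[[[0,0,0],[0,0,0.002],0],[[0,0,0],[0,0,0.002],0],[[0,0,0],[-0.004,0,0],0],[[0,0,0],[-0.005,0,0],0],[[0,0,0],[-0.005,0,0],0],[[0,0,0],[-0.005,0,0],0],[[0,0,0],[-0.005,0,0],0],[[0,0,0],[-0.006,0,0],0],[[0,0,0],[-0.006,0,0],0],[[0,0,0],[0,0,0],0]]'
python3 - <<'E'
from h import *
need(105);g=look2(214,10)
c=snap('side'); T=np.linalg.inv(np.array(c['pose'])); P=cloud(c)
ims=[]
a=np.mean([imaging.camera('side')['pixels'].astype(float) for _ in range(4)],0)
def proj(p):
    q=T[:3,:3]@p+T[:3,3]; return cv2.projectPoints(np.array([[q[0],-q[1],-q[2]]]),np.zeros(3),np.zeros(3),c['mtx'],np.array(c['dist']))[0].ravel()
for k in range(5):
    th=np.radians(216.4+72*k)
    print(72*k,[(r,proj(C0['side']+[0,-r*np.sin(th),r*np.cos(th)]).round(1).tolist()) for r in (60,75,95)])
cr=a[150:230,288:324,::-1]; print(proj(C0['side']))
cv2.imwrite('pics/n5.png',cv2.resize(np.clip(cr*2,0,255).astype(np.uint8),None,fx=7.4,fy=7.4,interpolation=cv2.INTER_CUBIC))
L=P-C0['side'];d=a[...,0]-a[...,2]
ii=np.argwhere((abs(L[...,0])<60)&(np.hypot(L[...,1],L[...,2])<96)); o=sorted(ii.tolist(),key=lambda t:-d[t[0],t[1]])[:12]
for v,u in o: print((u,v),a[v,u].round(),L[v,u].round())
E
```

```text
clock: 24.1
eef_pos: [592.7, -116.0, 176.7]
eef_rot: [0.008, -1.238, -1.581]
wrist_force: [-1.6, 0.4, -0.3]
finger_gap: -0.0
rot [-4.09  0.15  0.15] pos [ 592.7 -116.   176.7] d None j [-0.48  0.44  2.3   2.63  1.22  2.1 ] F [-1.6  0.4 -0.3] t 24.1
side turn 217.0 cost 1.59 N 416
   side 0 at 217.0 through 4 on 0 occl 62 
   side 72 at 289.0 through 0 on 0 occl 66 
   side 144 at 1.0 through 6 on 2 occl 58 [75. 68. 61.]
   side 216 at 73.0 through 0 on 0 occl 66 
   side 288 at 145.0 through 0 on 0 occl 66 
top turn 216.5 cost 1.44 N 355
   top 0 at 216.5 through 0 on 0 occl 66 
   top 72 at 288.5 through 0 on 0 occl 66 
   top 144 at 0.5 through 0 on 0 occl 66 
   top 216 at 72.5 through 0 on 0 occl 66 
   top 288 at 144.5 through 0 on 0 occl 66 
0 [(60, [298.4, 209.5]), (75, [297.7, 213.8]), (95, [296.8, 219.6])]
72 [(60, [295.2, 195.7]), (75, [293.6, 196.6]), (95, [291.4, 197.9])]
144 [(60, [300.5, 176.9]), (75, [300.3, 172.9]), (95, [300.0, 167.5])]
216 [(60, [306.5, 180.1]), (75, [307.8, 177.1]), (95, [309.5, 173.2])]
288 [(60, [305.2, 199.4]), (75, [306.2, 201.1]), (95, [307.4, 203.3])]
[301.30170615 192.33799757]
(302, 176) [76. 66. 58.] [  4. -25.  50.]
(301, 177) [75. 67. 60.] [-2. -0. 60.]
(302, 177) [78. 70. 65.] [  4. -24.  47.]
(302, 175) [68. 62. 58.] [  6. -30.  51.]
(303, 176) [78. 72. 70.] [  1. -27.  49.]
(301, 178) [75. 70. 68.] [  8. -25.  42.]
(303, 177) [82. 77. 76.] [  2. -28.  45.]
(313, 191) [132. 126. 125.] [-43.   2.  13.]
(314, 191) [121. 115. 114.] [-45.  -3.  11.]
(305, 201) [116. 110. 109.] [-28.  43.  -5.]
(311, 189) [108. 102. 101.] [-39.   7.  23.]
(314, 190) [110. 105. 104.] [-46.  -3.  14.]
```

View pics/n5.png

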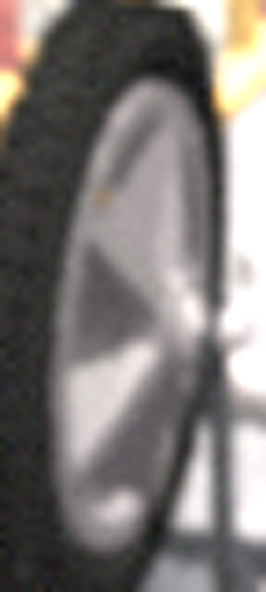

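Run:
```python
from h import *
for _ in range(3):
  for n in C0:
    c=snap(n); d=c['depth']; P=cloud(c).copy(); e=manip.read_state()['eef_pos']
    d=np.where(P[...,0]<582,0,d)
    print(n,[np.round(k,2) for k in fitspokes(P,None,d,C0[n],0,rng=12)])
```

```text
side [array([ 0.68,  0.24, -0.03, -0.12]), np.float64(744.35)]
top [array([ 0.33,  0.14,  0.1 , -0.24]), np.float64(559.12)]
side [array([ 0.55,  0.07, -0.07, -0.18]), np.float64(758.12)]
top [array([ 0.51,  0.09,  0.37, -0.04]), np.float64(711.11)]
side [array([ 0.83,  0.13,  0.26, -0.33]), np.float64(878.71)]
top [array([ 0.57,  0.13,  0.19, -0.08]), np.float64(618.84)]
```

```bash
python3 -m inch '[[[0,0,0],[-0.005,0,0.001],0],[[0,0,0],[-0.005,0,0.001],0],[[0,0,0],[-0.005,0,0.001],0],[[0,0,0],[-0.005,0,0.001],0],[[0,0,0],[-0.005,0,0.001],0],[[0,0,0],[-0.005,0,0.001],0],[[0,0,0],[-0.005,0,0.001],0],[[0,0,0],[-0.005,0,0.001],0],[[0,0,0],[0,0,0],0],[[0,0,0],[0,0,0],0]]'
python3 - <<'E'
from h import *
look2(216,8,False); need(105)
c=snap('top'); o=np.load('top1.npz')['px'].astype(int); df=np.abs(c['pixels'].astype(int)-o).sum(-1)
# bystander boxes (u0,v0,u1,v1) vs first view
for k,(a,b,e,f) in dict(pump=(370,178,402,245),cutter=(432,235,472,285),rule=(465,195,495,290),pliers=(130,238,185,290),offcut=(143,198,170,225),oil=(272,172,284,190)).items(): print(k,df[b:f,a:e].mean().round(1))
cv2.imwrite('pics/end.png',c['pixels'][:,:,::-1])
E
```

```text
clock: 25.58
eef_pos: [553.5, -116.2, 185.1]
eef_rot: [0.011, -1.238, -1.584]
wrist_force: [0.1, 0.4, 0.9]
finger_gap: 0.6
side turn 216.75 cost 1.49 N 411
top turn 216.5 cost 1.57 N 371
rot [-4.07  0.21  0.13] pos [ 553.8 -116.1  185.1] d None j [-0.55  0.38  2.39  2.57  1.26  2.1 ] F [0.5 0.3 0.4] t 25.6833
pump 6.9
cutter 16.4
rule 8.3
pliers 4.8
offcut 6.5
oil 8.7
```

View pics/end.png

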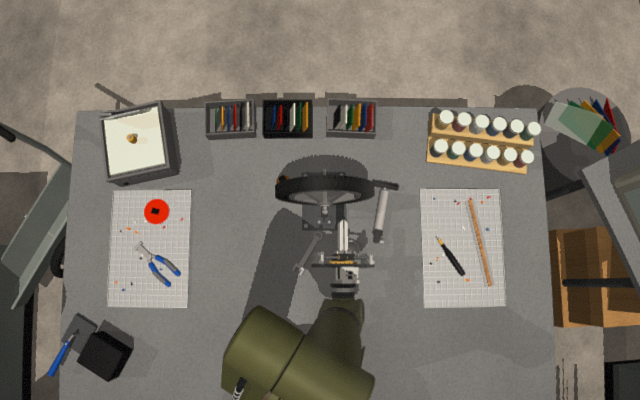

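The final view shows the gripper clear of the wheel. Pump (380,215), cutter (450,256), rule (480,240), pliers, offcut and spanner all lie where they were. The dish is hidden under the gripper; nothing went down near it.

```bash
python3 -c "
from h import *
ticket.sign_off()"
```

```text
the job is handed in; nothing more can be done
```

The valve now stands at twelve o'clock within about 0.5–0.75°, the wheel is at rest, and the job is handed in at about 26 s on the robot's clock.

- **How it was turned:** I pushed the spokes clockwise with the closed fingertips, in two slow passes. The fingertips went only about 14 mm short of the wheel's mid-plane, so they stayed clear of the valve and tyre. No wrist force I read between moves was above about 5 N.
- **Valve position:** The last spoke fits put the wheel 0.75° (side camera) and 0.5° (top camera) past target, the same before and after backing away. The side camera also saw the brass tip straight above the axle at radius 60 mm.
- **Robot clear:** The gripper is well back from the wheel, touching nothing.
- **Other items:** Those visible in the last top view lie where they were. I could not check the dish because the gripper hides it, but nothing went down near it.
- **What disagreed:**
  - The depth views put the fingertip about 26 mm short of the position the arm reports, so the first sweep missed the spokes. I corrected for this from the depth images.
  - The two cameras also differed by about 3.5 mm on where the hub is, so I fitted each one separately.
  - An automatic depth check on the valve was inconclusive, with more points looking past the valve than landing on it. I relied on the brass tip in the picture instead.

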